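Right the loco shell by way of the cradle and shut it in the display case

ROBOT

A 6-joint arm with a two-finger parallel gripper is mounted at the origin on the work surface. World frame = base frame: x ahead of the robot, y to its left, z up, the work surface at z = 0. Lengths are in mm, angles in rad, forces in N, time in s.
With the tool pointing down it reaches from about 400 to 825 mm from the base axis. Payload 7 kg.
Tool frame: the origin (TCP) lies at the very end of the fingers, on their centre line; the grasp point (between the pads) lies manip.pinch_z behind it (manip.pinch_z is the distance from the TCP to the grasp point, in mm); z points along the fingers, y is the direction in which the jaws open and shut (so a half turn about z gives the same grasp; the last joint's range is limited). The gripper opens to 88 mm and grips with 3 to 60 N. Pads are 19 mm wide; open, the fingers measure 130 mm over their backs; the gripper's body (78 mm by 193 mm) begins 47 mm behind the grasp point.
Start: joints at [1.515, 0.359, 0.012, 0, -1.224, -0.288], TCP at [227.528, 635.473, 226.561] pointing down, gripper open.
Joint ranges: [-3.07, 3.07], [-1.43, 2.12], [-1.02, 1.25], [-3.03, 1.67], [-3.05, -0], [-3.03, 3.03]. Speed limits (rad/s): [2.39, 2.39, 3.01, 3.14, 3.14, 3.14].

INTERFACE

Orientations are given as a 3x3 rotation matrix whose columns are the frame's x, y, z axes.
In Python, from workcell import manip, imaging gives the robot as it stands.
- The arm moves only by the tool servo_tool, never from a script. Its argument "deltas" is a list of rows, each a list of 4 numbers: the shift along the tool's x, y, z in mm, then the turn about the tool's z in rad. In form: [[x, y, z, roll], ...]. A call has exactly 8 rows; each row shifts and turns the commanded pose from where the row before left it, along the tool's axes as they then stand; what a row does not reach is not made up. A row lasts 1/8 s, in which the tool goes at most 62.5 mm and 10.7 degrees, less where a joint would pass 70% of its speed; a pose out of reach is approached as far as the arm can. A call is refused whole if a number of a shift passes 62.5 or a number of a turn 0.188, either way. A call with a gripper value outside its range is refused whole. "gripper" is the finger opening in mm, from 0 to 87.6, set as the call begins (left out, the last holds). The fingers move at their own pace and stop on an object; the grip force is fixed at half the most. Time passes only in rows, so rows that do not move let the fingers close, or fill a call up. It gives the time, the measured TCP pose, the force and the opening at its end, in the units of the state.
- manip.get_obs(): the state, without advancing time (a new reading comes with each control period).
- imaging.grab_frame(name): name is "side" or "top"; returns the picture (400x640x3 uint8, red, green, blue); there is no depth.
- imaging.camera_info(name): a dict with "K" (3x3 intrinsics, pixels), "distortion" ([k1, k2, p1, p2, k3] as OpenCV has them; the pictures are not rectified), "view" (4x4, takes a point from world to camera coordinates). Camera axes: x right, y down, z forward; pixel columns grow to the right and rows downward; lengths in mm; the calibration is good to about 2 mm. A picture is of the moment at which its call begins. camera_info takes no time and is no camera call.
- manip.finish_job(): hands the job in, once; it reports no verdict.
The state is a dict: "time": time; "qpos": joint angles; "qd": joint speeds; "tau": joint torques, N m; "tool_pos": TCP position; "tool_rot": TCP orientation; "force": force on the tool from outside, world axes, zero at the start; "torque": the same for the moment, N m; "gripper_width": finger opening in mm.
Only numpy, scipy, OpenCV 4.12 (cv2) and the standard library are available. Lean on these libraries where they do the work, as an engineer would, in place of code of your own. Each camera call takes 0.05 s, during which the arm holds its last target. There are 200 camera calls.

TASK

The grey locomotive shell is lying on its side on the bench: rest it in the open V of the plywood cradle and let go, floor and one side down, so that you can change your grip from roof-and-floor to its two flanks. Then stand it upright on the landing of the display case with its nose just inside the doorway, let go, push it by its tail until it is wholly inside, and swing the clear door fully shut. Set the shell down, never drop it, and leave the dish, the file and the track gauge where they lie.

Things in the scene. Friction and masses are not known exactly. Their poses are not given: they have to be found in the camera images.
- shell_center (a point): centre of the loose grey plastic loco shell (60 to 130 g, closed by a flat floor plate): 155 mm long, 42 mm floor to roof, 34 mm over its flat sides. Axes: x to the nose, y out of the roof, z out of the right side. It starts on its left side: z up, roof (y) level, centre 17 mm above the bench. Upright (y up) its centre is 21 mm above what it stands on
- shell_nose (a point): tip of the shell's raked nose, 77.5 mm from shell_center along its x. The last 30 mm at this end slope from roof height down to 24 mm above the floor plate; the rest of the shell is a plain box
- shell_tail (a point): middle of the shell's flat tail end, 77.5 mm from shell_center against its x
- cradle_trough (a point): middle of the bottom line of the V of the plywood loco cradle, 50 mm above the bench; the cradle does not move. Axes: x along the V, z up. The V is 90 degrees, its faces at 45 degrees and 48 mm long; its arms reach 84 mm above the bench. Two such Y-shaped frames, 12 mm thick, stand 50 mm either side of this point along x; between them is an 88 mm gap for fingers
- cradle_seat (a point): where the shell's centre lies when it is seated mid-cradle, floor and left side down, its nose to the cradle's +x and roof leaning to the cradle's +y: 26.9 mm above cradle_trough and 2.8 mm to its +y; same axes. Beneath is the cradle's baseboard, 150 x 100 mm, top 8 mm above the bench, with side strips 14 mm high
- case_doorway (a point): middle of the doorway's sill of the clear acrylic display case, on its wooden plinth, 15 mm above the bench; neither moves. Axes: x into the case, y to the hinge side, z up. The case is open only here; inside it is 64 mm wide, 190 mm long, 62 mm high; walls and roof 4 mm, roof top 81 mm above the bench
- case_landing (a point): middle of the landing, the part of the plinth in front of the doorway, level with the case floor: 75 mm from case_doorway against its x; same axes. The landing is 150 mm long and 100 mm wide
- door_hinge (a point): door hinge line, half-way up the door: 36 mm along case_doorway's y, 33 mm above the sill. The line is vertical
- door_edge (a point): middle of the door's free vertical edge, 72 mm from the hinge. The clear door is 4 mm thick and 64 mm high (1 to 65 mm above the sill), with aluminium edge strips; a small knob, 8 mm thick, stands 10 mm off its outer face 62 mm from the hinge, half-way up
- case_door (a joint): angle of the door, rad: 0 shut, 1.57 standing straight out from the doorway, up to 2.7 swung right round to the hinge side; it starts at 2.2 to 2.6. It moves easily (under 1 N at its edge), stays where it is left, has no latch, and is shut by pushing its outer face round to the doorway
- dish: white ceramic dish, 84 mm across and 24 mm high, with fence posts lying in it; origin under its centre. Leave it alone
- file: steel file with a wooden handle, 230 mm long, 16 mm wide, 10 mm high; lies along its x, tip to +x 110 mm from the origin, handle end 122 mm the other way. Leave it alone
- gauge: aluminium track gauge, 56 x 24 mm, 11 mm high; origin under its centre. Leave it alone
Things that resemble listed ones, but are neither listed nor needed, are in the scene too. Of the things like the part that bears shell_center, leave any that is red; of the rest the larger one is meant. What is shaped like the part that bears cradle_trough but yellow is not meant.

How it is judged (in metres and radians):
On the way, in this order (a step that is already met when the one before it is completed fails the run):
1. the shell rests in the V of the cradle, floor and one side down, let go (distance between shell_center and cradle_trough below 0.042 m and z of shell_center in the frame of cradle_trough between 0.021 and 0.032 m and angle between shell_center's own y axis and vertical between 0.65 and 0.92 rad and contact force between the fingers and shell below 0.05 N), for 0.2 s.
2. the shell stands upright on the landing, nose inside the doorway and tail still at least 15 mm outside it, let go (angle between shell_center's own y axis and vertical below 0.1 rad and z of shell_center in the frame of case_doorway between 0.017 and 0.025 m and x of shell_tail in the frame of case_doorway below -0.015 m and x of shell_nose in the frame of case_doorway above 0 m and angle between the x axis of shell_center and the x axis of case_doorway, either way round below 0.35 rad and contact force between the fingers and shell below 0.05 N and y of shell_center in the frame of case_doorway between -0.04 and 0.04 m), for 0.2 s.
At the end, for the whole second after the job is handed in: The shell stands upright (within 0.1 rad) on the case floor, nose inwards, its tail behind the doorway plane, at rest; the door is shut to within 0.07 rad (5 mm at its edge) (angle between shell_center's own y axis and vertical below 0.1 rad and z of shell_center in the frame of case_doorway between 0.017 and 0.025 m and x of shell_tail in the frame of case_doorway above 0 m and x of shell_nose in the frame of case_doorway above 0.14 m and y of shell_center in the frame of case_doorway between -0.03 and 0.03 m and value of joint case_door below 0.07 rad and linear speed of shell below 0.02 m/s); the robot touches nothing.
It fails at once if the shell is dropped: falls free faster than 0.7 m/s (25 mm) (linear speed of shell above 0.7 m/s and contact force between the fingers and shell below 0.05 N).
It fails at once if the dish is moved more than 30 mm (distance of dish from where it was at the start of the episode above 0.03 m).
It fails at once if the file is moved more than 30 mm (distance of file from where it was at the start of the episode above 0.03 m).
It fails at once if the track gauge is moved more than 30 mm (distance of gauge from where it was at the start of the episode above 0.03 m).
It also fails if it takes over 72 s, if anything falls off the work surface, if the arm or the gripper's body presses on something with over 40 N, if the wrist force passes 120 N, or if a joint passes its speed limit or range.

## Working session

There is one attempt and no reset: what is moved stays moved. The work goes in short steps, Python scripts to look and compute and a tool call to move; the robot and the scene stay as the last step left them, time stands still between calls to the robot, and variables do not carry over. Pictures are saved under pics/ and viewed, about 8 in all and at most 12, crops included, and the job is handed in when it is done.

Besides the shell and the picture viewer there is one more tool, called after "Request:" as a command line: name --pt "numbers of a row" for each row, then --argument value for the rest. servo_tool: Moves the arm, as the interface text tells. Its arguments: {"type":"object","properties":{"deltas":{"type":"array","items":{"type":"array","items":{"type":"number"}}},"gripper":{"type":"number"}},"required":["deltas"]}

```bash
mkdir -p pics; ls; python3 - <<'E'
from workcell import manip, imaging
import cv2
o=manip.get_obs();print(o['time'],o['tool_pos'],o['tool_rot'],manip.pinch_z)
for n in('top','side'):
    f=imaging.grab_frame(n);cv2.imwrite(f'pics/{n}0.png',f[...,::-1])
    c=imaging.camera_info(n);print(n,c)
E
```

```text
pics
0.0 [227.36630534 635.02180261 225.62274316] [[ 9.41441344e-01 -3.37176530e-01 -4.28369636e-04]
 [-3.37176771e-01 -9.41439954e-01 -1.62433869e-03]
 [ 1.44404591e-04  1.67365589e-03 -9.99998589e-01]] 18.8
top {'K': array([[375.99035519,   0.        , 313.61954786],
       [  0.        , 375.99035519, 199.4092884 ],
       [  0.        ,   0.        ,   1.        ]]), 'distortion': array([0.02724937, 0.        , 0.        , 0.        , 0.        ]), 'view': array([[-1.17311680e-02, -9.99927483e-01, -2.72187680e-03,
        -3.57503136e+01],
       [-9.96682822e-01,  1.19122488e-02, -8.05074617e-02,
         5.32902166e+02],
       [ 8.05340472e-02,  1.76840129e-03, -9.96750290e-01,
         1.16944085e+03],
       [ 0.00000000e+00,  0.00000000e+00,  0.00000000e+00,
         1.00000000e+00]])}
side {'K': array([[495.56299945,   0.        , 314.00640432],
       [  0.        , 495.56299945, 202.07588256],
       [  0.        ,   0.        ,   1.        ]]), 'distortion': array([-0.08189325,  0.        ,  0.        ,  0.        ,  0.        ]), 'view': array([[ 7.27976602e-01, -6.85466818e-01,  1.36128017e-02,
        -4.04189409e+02],
       [-4.19932432e-01, -4.61494035e-01, -7.81460177e-01,
         2.50201917e+02],
       [ 5.41947248e-01,  5.63168267e-01, -6.23806607e-01,
         9.47410025e+02],
       [ 0.00000000e+00,  0.00000000e+00,  0.00000000e+00,
         1.00000000e+00]])}
```

View pics/top0.png

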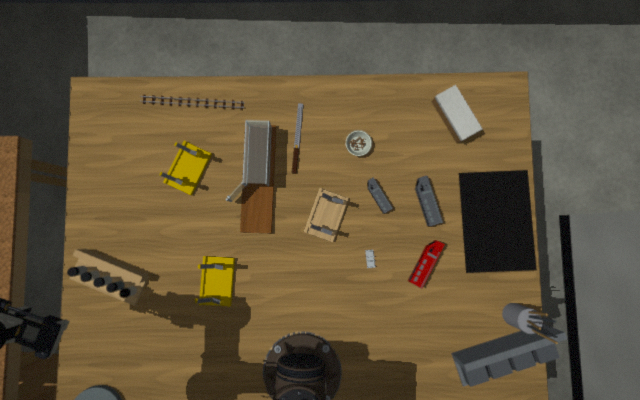

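View pics/side0.png

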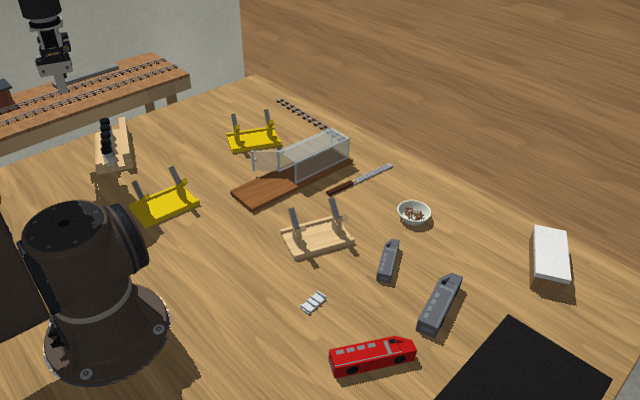

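Candidates for the shell: large grey at (429,202), small grey at (380,196) and red at (427,264); I choose the large grey one. For the cradle: plain plywood at (328,215), with the yellow ones at (188,168) and (217,280) ruled out. The case is at (257,175), with its door swung out around (235,193).

```bash
cat > h.py <<'E'
from workcell import manip, imaging
import cv2, numpy as np
def grab(n,name,box=None,s=1):
    f=imaging.grab_frame(n)[...,::-1].copy()
    cv2.imwrite(f'pics/{name}_raw.png',f)
    if box:
        x0,y0,x1,y1=box; f=cv2.resize(f[y0:y1,x0:x1],None,fx=s,fy=s,interpolation=cv2.INTER_CUBIC)
    cv2.imwrite(f'pics/{name}.png',f); return f
def ray(n,p):
    c=imaging.camera_info(n);V=c['view'];R=V[:3,:3]
    u=cv2.undistortPoints(np.array([[p]],float),c['K'],c['distortion'])[0,0]
    return -R.T@V[:3,3], R.T@np.array([u[0],u[1],1])
def at(n,p,z):
    o,d=ray(n,p); return o+d*(z-o[2])/d[2]
def proj(n,P):
    c=imaging.camera_info(n);V=c['view']
    return cv2.projectPoints(np.array(P,float).reshape(-1,3),cv2.Rodrigues(V[:3,:3])[0],V[:3,3],c['K'],c['distortion'])[0][:,0]
E
python3 - <<'E'
import cv2
a=cv2.imread('pics/top0.png');b=cv2.imread('pics/side0.png')
cv2.imwrite('pics/tc.png',cv2.resize(a[110:250,220:450],None,fx=3.4,fy=3.4,interpolation=cv2.INTER_CUBIC))
cv2.imwrite('pics/sc.png',cv2.resize(b[120:345,220:475],None,fx=2.6,fy=2.6,interpolation=cv2.INTER_CUBIC))
E
```

```text
(no output)
```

View pics/tc.png

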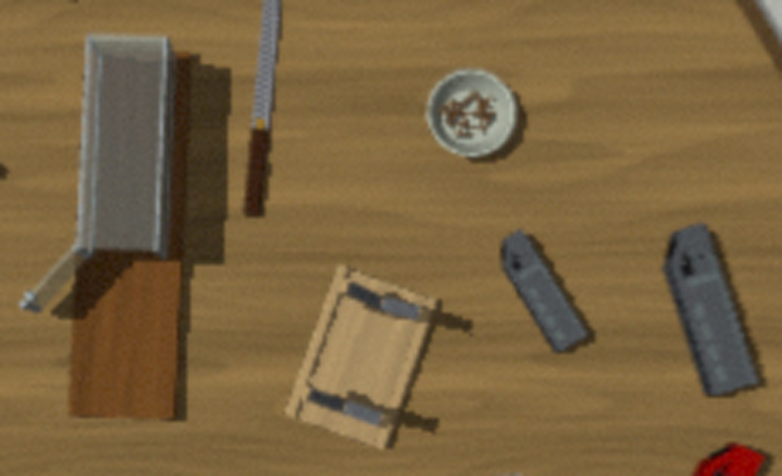

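View pics/sc.png

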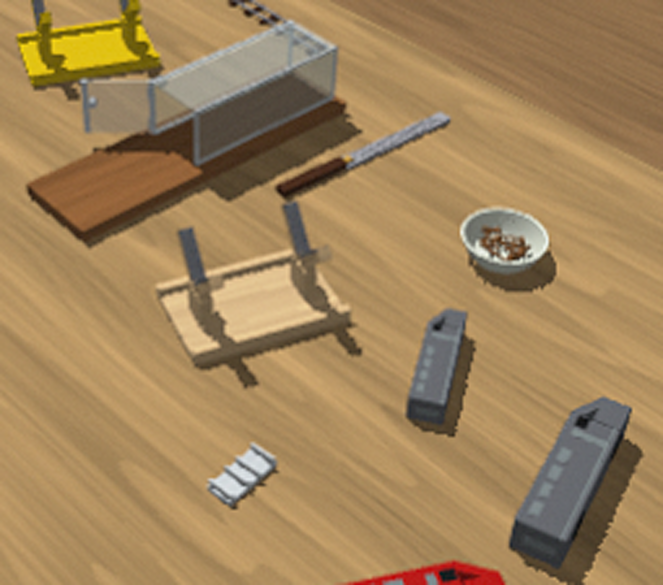

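The crops confirm the choice. In the top crop the large grey shell runs from its nose at (690,228) to its tail at (735,390), with the roof side facing left (+y). The cradle base corners are at (340,265), (440,300), (390,448) and (285,412). The landing front corners are at (70,415) and (183,418), and the door edge is at (28,300). Next I fit the poses from both views.

```bash
cat > fit.py <<'E'
from h import *
from scipy.optimize import least_squares, minimize
T=lambda p:((p[0]+.5)/3.4-.5+220,(p[1]+.5)/3.4-.5+110)
S=lambda p:((p[0]+.5)/2.6-.5+220,(p[1]+.5)/2.6-.5+120)
def place(q,P):
    c,s=np.cos(q[2]),np.sin(q[2]);P=np.array(P,float)
    return np.c_[q[0]+c*P[:,0]-s*P[:,1],q[1]+s*P[:,0]+c*P[:,1],P[:,2]]
def fit(name,obs,q0):
    def r(q):
        return np.concatenate([(proj(v,place(q,[P]))[0]-(T if v=='top' else S)(p)) for v,p,P in obs])
    s=least_squares(r,q0,loss='soft_l1');print(name,s.x.round(3),'res',r(s.x).reshape(-1,2).round(1).tolist());return s.x
SH=[[a,b,c] for a,b in((-77.5,-21),(-77.5,21),(47.5,21),(77.5,3),(77.5,-21)) for c in(0,34)]
def mask(n,f,q,pad=12):
    hsv=cv2.cvtColor(f,cv2.COLOR_BGR2HSV);m=(hsv[...,1]<75).astype(np.uint8)
    P=proj(n,place(q,SH)); k=np.zeros_like(m);cv2.fillConvexPoly(k,cv2.convexHull(P.astype(np.int32)),1)
    return m*cv2.dilate(k,np.ones((2*pad+1,)*2,np.uint8))
def shellfit(fs,q0):
    M={n:cv2.resize(mask(n,f,q0),None,fx=4,fy=4) for n,f in fs.items()}
    def cost(q):
        c=0
        for n,m in M.items():
            h=cv2.convexHull(((proj(n,place(q,SH))+.5)*4-.5).astype(np.float32)).round().astype(np.int32)
            k=np.zeros_like(m);cv2.fillConvexPoly(k,h,1);c+=1-(k&m).sum()/(k|m).sum()
        return c
    s=minimize(cost,q0,method='Nelder-Mead',options=dict(initial_simplex=[q0,q0+[10,0,0],q0+[0,10,0],q0+[0,0,.15]]))
    print('shell',s.x.round(3),'1-IoU sum',round(s.fun,3));return s.x
E
python3 - <<'E'
from fit import *
for n in('top','side'):print(n,ray(n,(320,200))[0].round())
a=at('top',T((688,235)),34);b=at('top',T((735,388)),34);print(a.round(),b.round(),np.linalg.norm(a-b))
d=a-b;q0=np.array([*(a+b)[:2]/2,np.arctan2(d[1],d[0])])
shellfit({n:cv2.imread(f'pics/{n}0.png') for n in('top','side')},q0)
c=at('top',T((364,356)),10)
fit('cradle',[('top',(340,265),(75,50,8)),('top',(440,300),(75,-50,8)),('top',(390,448),(-75,-50,8)),('top',(285,412),(-75,50,8)),
 ('top',(385,303),(50,0,50)),('top',(345,407),(-50,0,50)),
 ('side',(158,290),(-75,50,12)),('side',(197,362),(-75,-50,6)),('side',(350,318),(75,-50,8))],[c[0],c[1],-.35])
c=at('top',T((125,262)),15)
q=fit('case',[('top',(70,416),(-150,50,15)),('top',(183,418),(-150,-50,15)),('side',(28,188),(-150,50,15)),('side',(88,240),(-150,-50,15)),
 ('side',(198,162),(0,-36,15)),('side',(195,115),(0,-36,81)),('top',(86,38),(194,36,81)),('top',(171,40),(194,-36,81)),('top',(166,252),(0,-36,81)),('side',(337,47),(194,-36,81))],[c[0],c[1],0])
for e in(('top',(27,300),48+32),('side',(85,82),80)):
    w=at(e[0],(T if e[0]=='top' else S)(e[1]),e[2]);h=place(q,[[0,36,0]])[0];v=w[:2]-h[:2]
    print('door edge',w.round(),np.linalg.norm(v).round(),'angle',np.arctan2(v[1],v[0])-q[2])
E
```

```text
top [ 437.  -44. 1208.]
side [-114. -695.  792.]
[ 592. -383.   34.] [ 451. -421.   34.] 146.2953033630807
shell [ 5.25257e+02 -4.02326e+02  2.88000e-01] 1-IoU sum 0.116
cradle [ 4.85062e+02 -8.39340e+01 -3.53000e-01] res [[0.3, -0.4], [0.4, -0.3], [-0.4, 0.5], [0.8, 0.5], [-0.1, -0.2], [0.8, -0.2], [-1.2, -1.8], [-0.8, 0.3], [0.8, -0.9]]
case [ 5.78387e+02  1.30488e+02 -2.50000e-02] res [[2.2, 0.8], [0.6, 0.6], [-0.8, -0.4], [-0.8, -1.7], [-0.2, 2.0], [0.7, -0.8], [1.0, -0.7], [-0.4, -1.0], [-0.3, -0.3], [-0.2, -0.3]]
door edge [535. 217.  80.] 67.0 angle 2.313248578642744
door edge [532. 214.  80.] 67.0 angle 2.3826335143077757
```

```bash
cat > plan.py <<'E'
import sys,json
from h import *
def plan(wps,start=None):
    """wps: (x,y,z,yaw,rows); tool points down, yaw = heading of tool x. prints rows in calls of 8"""
    o=manip.get_obs();p=np.array(o['tool_pos']);R=np.array(o['tool_rot']);yaw=np.arctan2(R[1,0],R[0,0])
    if start is not None:p,yaw=np.array(start[:3],float),start[3]
    rows=[]
    for x,y,z,w,n in wps:
        dp=(np.array([x,y,z])-p)/n;dw=(w-yaw)/n
        for i in range(n):
            c,s=np.cos(yaw),np.sin(yaw)
            rows.append([round(c*dp[0]+s*dp[1],1),round(s*dp[0]-c*dp[1],1),round(-dp[2],1),round(-dw,3)]);yaw+=dw
        p=np.array([x,y,z],float);yaw=w
    while len(rows)%8:rows.append([0,0,0,0])
    for i in range(0,len(rows),8):print(json.dumps(rows[i:i+8]))
E
python3 - <<'E'
from plan import *
plan([(575,100,226,-.344,11),(525,-402,120,.288,11)],(227.5,635.5,226.6,-.344))
E
```

```text
[[46.2, 35.2, 0.1, -0.0], [46.2, 35.2, 0.1, -0.0], [46.2, 35.2, 0.1, -0.0], [46.2, 35.2, 0.1, -0.0], [46.2, 35.2, 0.1, -0.0], [46.2, 35.2, 0.1, -0.0], [46.2, 35.2, 0.1, -0.0], [46.2, 35.2, 0.1, -0.0]]
[[46.2, 35.2, 0.1, -0.0], [46.2, 35.2, 0.1, -0.0], [46.2, 35.2, 0.1, -0.0], [11.1, 44.5, 9.6, -0.057], [8.5, 45.1, 9.6, -0.057], [5.9, 45.5, 9.6, -0.057], [3.3, 45.7, 9.6, -0.057], [0.7, 45.9, 9.6, -0.057]]
[[-2.0, 45.8, 9.6, -0.057], [-4.6, 45.6, 9.6, -0.057], [-7.2, 45.3, 9.6, -0.057], [-9.8, 44.8, 9.6, -0.057], [-12.3, 44.2, 9.6, -0.057], [-14.9, 43.4, 9.6, -0.057], [0, 0, 0, 0], [0, 0, 0, 0]]
```

Request:
servo_tool --pt "46 35 0 0" --pt "46 35 0 0" --pt "46 35 0 0" --pt "46 35 0 0" --pt "46 35 0 0" --pt "46 35 0 0" --pt "46 35 0 0" --pt "46 35 0 0" --gripper 80

```text
time: 1.1
tool_pos: [480.2, 246.1, 226.5]
tool_rot: [[0.942, -0.337, -0.0], [-0.337, -0.942, 0.0], [-0.0, 0.0, -1.0]]
force: [0.5, 1.0, 0.3]
gripper_width: 79.9
```

Request:
servo_tool --pt "46 35 0 0" --pt "46 35 0 0" --pt "46 35 0 0" --pt "11 44.5 9.6 -0.057" --pt "8.5 45 9.6 -0.057" --pt "6 45.5 9.6 -0.057" --pt "3.3 45.7 9.6 -0.057" --pt "0.7 46 9.6 -0.057"

```text
time: 2.1
tool_pos: [550.7, -127.2, 178.1]
tool_rot: [[0.998, -0.057, -0.0], [-0.057, -0.998, 0.0], [-0.0, -0.0, -1.0]]
force: [0.6, -0.3, 0.5]
gripper_width: 79.9
```

Request:
servo_tool --pt "-2 45.8 9.6 -0.057" --pt "-4.6 45.6 9.6 -0.057" --pt "-7.2 45.3 9.6 -0.057" --pt "-9.8 44.8 9.6 -0.057" --pt "-12.3 44.2 9.6 -0.057" --pt "-15 43.4 9.6 -0.057" --pt "0 0 0 0" --pt "0 0 0 0"

```text
time: 3.1
tool_pos: [522.5, -399.4, 120.4]
tool_rot: [[0.96, 0.278, -0.001], [0.278, -0.96, 0.0], [-0.001, -0.001, -1.0]]
force: [0.4, 0.4, 0.3]
gripper_width: 80.1
```

Request:
servo_tool --pt "1 1.6 20 -0.006" --pt "1 1.6 20 0" --pt "0 0 25 0" --pt "0 0 25 0" --pt "0 0 15 0" --pt "0 0 9 0" --pt "0 0 0 0" --pt "0 0 0 0"

```text
time: 4.1
tool_pos: [526.2, -402.2, 7.9]
tool_rot: [[0.958, 0.285, 0.001], [0.285, -0.958, -0.001], [0.001, 0.001, -1.0]]
force: [0.2, -0.4, -0.7]
gripper_width: 79.9
```

Request:
servo_tool --pt "0 0 0 0" --pt "0 0 0 0" --pt "0 0 0 0" --pt "0 0 0 0" --pt "0 0 0 0" --pt "0 0 0 0" --pt "0 0 0 0" --pt "0 0 0 0" --gripper 30

```text
time: 5.1
tool_pos: [525.7, -402.0, 7.0]
tool_rot: [[0.958, 0.285, 0.0], [0.285, -0.958, -0.0], [0.0, 0.0, -1.0]]
force: [-0.4, -0.3, 1.9]
gripper_width: 42.0
```

```bash
python3 - <<'E'
from plan import *
plan([(526,-402,70,.288,3),(487,-78,135,-.353,10)],(526,-402,7,.288))
E
```

```text
[[0.0, 0.0, -21.0, -0.0], [0.0, 0.0, -21.0, -0.0], [0.0, 0.0, -21.0, -0.0], [5.5, -32.2, -6.5, 0.064], [3.4, -32.5, -6.5, 0.064], [1.3, -32.6, -6.5, 0.064], [-0.8, -32.6, -6.5, 0.064], [-2.9, -32.5, -6.5, 0.064]]
[[-5.0, -32.3, -6.5, 0.064], [-7.0, -31.9, -6.5, 0.064], [-9.0, -31.4, -6.5, 0.064], [-11.0, -30.7, -6.5, 0.064], [-13.0, -29.9, -6.5, 0.064], [0, 0, 0, 0], [0, 0, 0, 0], [0, 0, 0, 0]]
```

Request:
servo_tool --pt "0 0 -21 0" --pt "0 0 -21 0" --pt "0 0 -21 0" --pt "5.5 -32.2 -6.5 0.064" --pt "3.4 -32.5 -6.5 0.064" --pt "1.3 -32.6 -6.5 0.064" --pt "-0.8 -32.6 -6.5 0.064" --pt "-2.9 -32.5 -6.5 0.064"

```text
time: 6.1
tool_pos: [505.5, -238.9, 102.5]
tool_rot: [[0.999, -0.033, -0.0], [-0.033, -0.999, 0.0], [-0.0, -0.0, -1.0]]
force: [1.4, -0.3, -1.0]
gripper_width: 41.9
```

Request:
servo_tool --pt "-5 -32.3 -6.5 0.064" --pt "-7 -31.9 -6.5 0.064" --pt "-9 -31.4 -6.5 0.064" --pt "-11 -30.7 -6.5 0.064" --pt "-13 -29.9 -6.5 0.064" --pt "0 0 0 0" --pt "0 0 0 0" --pt "0 0 0 0"

```text
time: 7.1
tool_pos: [485.9, -78.6, 134.6]
tool_rot: [[0.939, -0.344, -0.001], [-0.344, -0.939, -0.0], [-0.001, 0.0, -1.0]]
force: [-0.1, 0.6, -0.5]
gripper_width: 41.9
```

```bash
python3 - <<'E'
from h import *
import json
o=manip.get_obs();print(o['time'],np.round(o['tool_pos'],1),o['gripper_width'],np.round(o['force'],1))
f=grab('side','hov',(290,150,430,270),5)
E
```

```text
7.1 [485.9 -78.6 134.6] 41.86143811571084 [-0.1  0.6 -0.5]
```

View pics/hov.png

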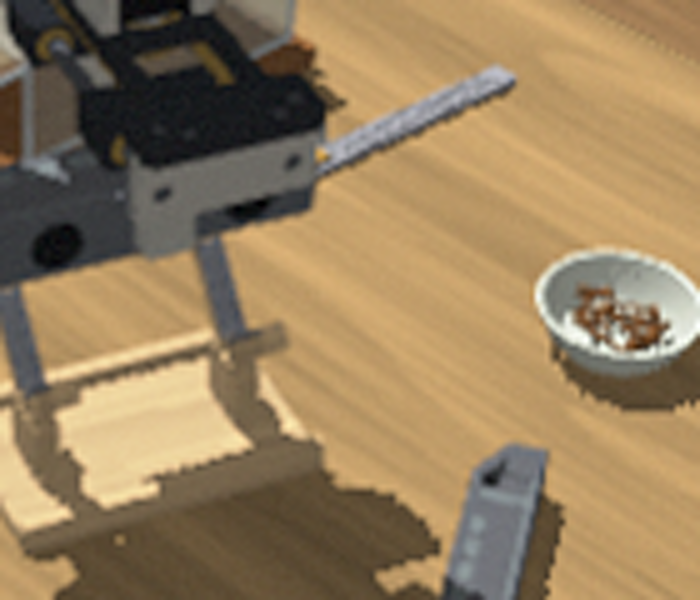

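The picture shows the gripped shell level above the cradle arms at crop (10,340) and (215,290), with its floor side facing the camera. Now I lower it.

Request:
servo_tool --pt "0.5 0 12 0" --pt "0 0 12 0" --pt "0 0 10 0" --pt "0 0 6 0" --pt "0 0 4 0" --pt "0 0 2 0" --pt "0 0 2 0" --pt "0 0 0 0"

```text
time: 8.15
tool_pos: [486.6, -78.1, 87.0]
tool_rot: [[0.939, -0.344, 0.0], [-0.344, -0.939, 0.0], [0.0, -0.0, -1.0]]
force: [-0.2, -0.6, -0.6]
gripper_width: 41.9
```

Request:
servo_tool --pt "0 0 1 0" --pt "0 0 1 0" --pt "0 0 1 0" --pt "0 0 1 0" --pt "0 0 0 0" --pt "0 0 0 0" --pt "0 0 0 0" --pt "0 0 0 0"

```text
time: 9.15
tool_pos: [486.6, -78.1, 83.0]
tool_rot: [[0.939, -0.344, 0.0], [-0.344, -0.939, -0.0], [0.0, -0.0, -1.0]]
force: [-0.4, -0.7, -0.9]
gripper_width: 41.7
```

Request:
servo_tool --pt "0 0 1 0" --pt "0 0 0 0" --pt "0 0 1 0" --pt "0 0 0 0" --pt "0 0 1 0" --pt "0 0 0 0" --pt "0 0 0 0" --pt "0 0 0 0"

```text
time: 10.15
tool_pos: [486.7, -78.5, 80.7]
tool_rot: [[0.939, -0.343, 0.0], [-0.343, -0.939, -0.001], [0.001, 0.0, -1.0]]
force: [-2.2, -3.1, 8.5]
gripper_width: 41.9
```

Request:
servo_tool --pt "0 0 -1 0" --pt "0 -1 -1 0" --pt "0 -1 -1 0" --pt "0 -1 -1 0" --pt "0 0 0.5 0" --pt "0 0 0.5 0" --pt "0 0 0 0" --pt "0 0 0 0"

```text
time: 11.15
tool_pos: [487.3, -75.4, 83.5]
tool_rot: [[0.939, -0.343, -0.0], [-0.343, -0.939, -0.0], [-0.0, 0.0, -1.0]]
force: [-5.0, -3.3, 8.6]
gripper_width: 41.8
```

Request:
servo_tool --pt "0 0 0 0" --pt "0 0 0 0" --pt "0 0 0 0" --pt "0 0 0 0" --pt "0 0 0 0" --pt "0 0 0 0" --pt "0 0 0 0" --pt "0 0 0 0" --gripper 46

```text
time: 12.15
tool_pos: [487.6, -75.4, 82.9]
tool_rot: [[0.939, -0.344, -0.0], [-0.344, -0.939, -0.0], [-0.0, 0.0, -1.0]]
force: [-0.3, -0.4, -0.0]
gripper_width: 46.2
```

```bash
python3 - <<'E'
from h import *
o=manip.get_obs();print(o['time'],np.round(o['tool_pos'],1),o['gripper_width'],np.round(o['force'],1))
f=grab('side','rel1',(230,140,390,270),4)
E
```

```text
12.15 [487.6 -75.4  82.9] 46.214531727253124 [-0.3 -0.4 -0. ]
```

View pics/rel1.png

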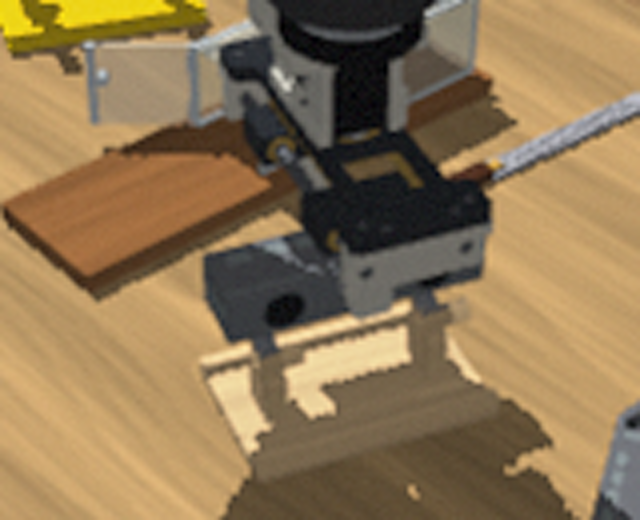

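The tail face at crop (205–345, 235–340) shows the shell starting to lean floor-side down in the V, as intended. I keep opening in steps.

Request:
servo_tool --pt "0 0 0 0" --pt "0 0 0 0" --pt "0 0 0 0" --pt "0 0 0 0" --pt "0 0 0 0" --pt "0 0 0 0" --pt "0 0 0 0" --pt "0 0 0 0" --gripper 52

```text
time: 13.2
tool_pos: [487.6, -75.3, 82.9]
tool_rot: [[0.939, -0.344, -0.0], [-0.344, -0.939, 0.0], [-0.0, 0.0, -1.0]]
force: [0.3, -0.2, 0.1]
gripper_width: 52.0
```

Request:
servo_tool --pt "0 0 0 0" --pt "0 0 0 0" --pt "0 0 0 0" --pt "0 0 0 0" --pt "0 0 0 0" --pt "0 0 0 0" --pt "0 0 0 0" --pt "0 0 0 0" --gripper 75

```text
time: 14.2
tool_pos: [487.6, -75.3, 83.0]
tool_rot: [[0.939, -0.344, 0.0], [-0.344, -0.939, 0.0], [0.0, -0.0, -1.0]]
force: [-1.0, -0.6, 0.5]
gripper_width: 75.2
```

```bash
python3 - <<'E'
from h import *
o=manip.get_obs();print(o['time'],np.round(o['tool_pos'],1),o['gripper_width'],np.round(o['force'],1))
f=grab('side','rel2',(260,180,380,270),5)
g=grab('top','rel2t')
E
```

```text
14.2 [487.6 -75.3  83. ] 75.1995998841298 [-1.  -0.6  0.5]
```

View pics/rel2.png

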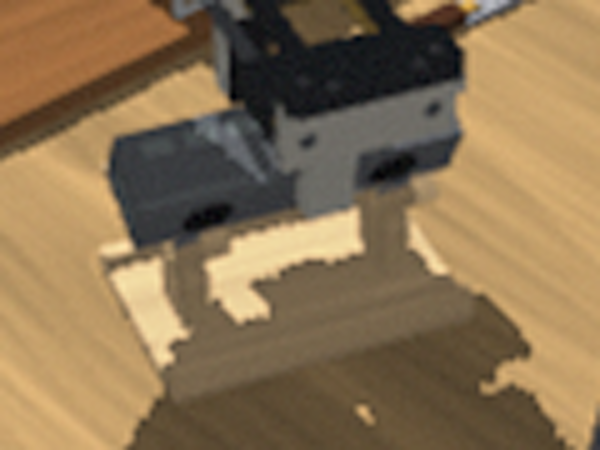

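The dark floor ovals at crop (207,215) are less foreshortened than a full 45° would give, so the shell may be only partly rolled. I check with model wireframes.

```bash
cat > wf.py <<'E'
from h import *
def wire(yaw,t,apex):
    """shell corners; t=tilt of roof upward from level (rad); apex = floor/left edge point mid-length (world)"""
    ex=np.array([np.cos(yaw),np.sin(yaw),0]);h=np.array([-np.sin(yaw),np.cos(yaw),0]);k=np.array([0,0,1.])
    ey=np.cos(t)*h+np.sin(t)*k;ez=np.cos(t)*k-np.sin(t)*h
    P=lambda x,y,z:np.array(apex)+ex*x+ey*y+ez*z
    prof=[(-77.5,0),(-77.5,42),(47.5,42),(77.5,24),(77.5,0)]
    return [[P(x,y,0) for x,y in prof],[P(x,y,34) for x,y in prof]]
def draw(f,n,W,col,box,s):
    a=[((proj(n,w)-box[:2]+.5)*s-.5).astype(np.int32) for w in W]
    for q in a:cv2.polylines(f,[q],True,col,1,cv2.LINE_AA)
    for p,q in zip(*a):cv2.line(f,tuple(map(int,p)),tuple(map(int,q)),col,1,cv2.LINE_AA)
E
python3 - <<'E'
from wf import *
f0=cv2.imread('pics/rel2_raw.png')  # overwritten by top? check
E
python3 - <<'E'
from wf import *
f=cv2.imread('pics/rel2.png');b=np.array([260,180]);yaw=-.345
h=np.array([-np.sin(yaw),np.cos(yaw),0]);c0=np.array([485.5,-85,50.])
out=[]
for t in (.2,.785):
    # edges on both arms: apex(floor/left) on -y arm at -d, roof/left on +y arm
    # left side spans 42 between arms at tilt t: endpoints (-a,a),(b,b): a+b=42cos t, b-a=42 sin t
    a=21*(np.cos(t)-np.sin(t)); g=f.copy()
    draw(g,'side',wire(yaw,t,c0-a*h+[0,0,a]),(0,0,255),b,5);out.append(g)
im=cv2.resize(np.vstack(out)[:, :500],None,fx=.66,fy=.66);cv2.imwrite('pics/wf.png',im);print(im.shape)
E
```

```text
(594, 330, 3)
```

View pics/wf.png

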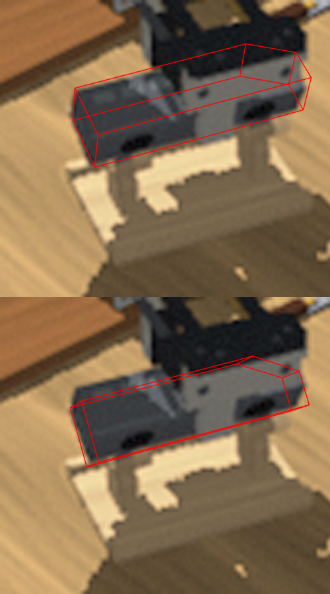

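The outline matches the t≈0.2 rad wireframe (tail corners (77,88), (72,115), (90,162)) and not 45°. Friction has jammed the shell part-way. I'll press gently with closed fingertips on the floor-side part of its top face to roll it home.

Request:
servo_tool --pt "0 0 -15 0" --pt "0 0 -15 0" --pt "0 0 -16 0" --pt "0 0 -16 0" --pt "0 12 0 0" --pt "0 12 0 0" --pt "0 12 0 0" --pt "0 0 0 0"

```text
time: 15.3
tool_pos: [474.5, -110.2, 144.5]
tool_rot: [[0.939, -0.345, -0.001], [-0.345, -0.939, -0.0], [-0.001, 0.0, -1.0]]
force: [0.3, -0.5, -0.4]
gripper_width: 74.8
```

Request:
servo_tool --pt "0 0 0 0" --pt "0 0 0 0" --pt "0 0 0 0" --pt "0 0 0 0" --pt "0 0 12 0" --pt "0 0 12 0" --pt "0 0 10 0" --pt "0 0 0 0" --gripper 0

```text
time: 16.3
tool_pos: [474.4, -109.2, 109.8]
tool_rot: [[0.939, -0.344, -0.002], [-0.344, -0.939, -0.0], [-0.002, 0.001, -1.0]]
force: [-0.2, 0.8, 0.1]
gripper_width: 2.2
```

Request:
servo_tool --pt "0 0 2 0" --pt "0 0 2 0" --pt "0 0 2 0" --pt "0 0 2 0" --pt "0 0 1 0" --pt "0 0 0 0" --pt "0 0 0 0" --pt "0 0 0 0"

```text
time: 17.3
tool_pos: [475.3, -109.1, 102.0]
tool_rot: [[0.939, -0.344, 0.0], [-0.344, -0.939, 0.0], [0.0, -0.0, -1.0]]
force: [0.6, 0.1, -0.2]
gripper_width: 0.4
```

Request:
servo_tool --pt "0 0 1 0" --pt "0 0 1 0" --pt "0 0 1 0" --pt "0 0 1 0" --pt "0 0 1 0" --pt "0 0 1 0" --pt "0 0 0 0" --pt "0 0 0 0"

```text
time: 18.3
tool_pos: [475.2, -109.1, 96.0]
tool_rot: [[0.939, -0.344, 0.0], [-0.344, -0.939, -0.0], [0.0, 0.0, -1.0]]
force: [1.2, -0.9, 0.5]
gripper_width: 0.6
```

```bash
python3 - <<'E'
from h import *
f=grab('side','p',(265,175,385,265),4); g=grab('top','pt',(285,165,385,265),4)
cv2.imwrite('pics/p2.png',np.hstack([f[:360,:400],g[:360,:400]]))
E
```

```text
(no output)
```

View pics/p2.png

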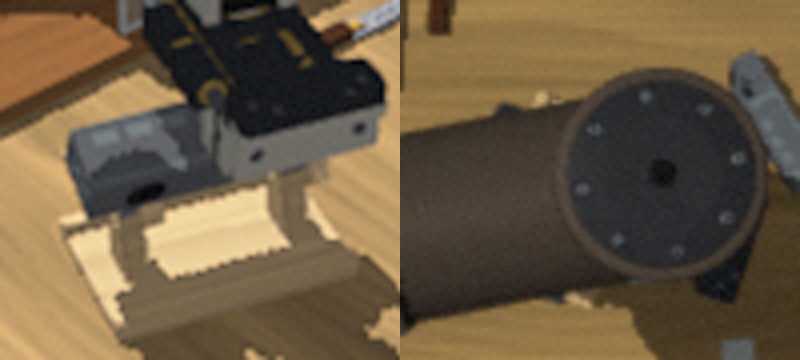

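The left side view shows the shell still only slightly tilted. The fingers have come down just outside its floor edge at (225–260,100–180), so the tips are thinner than assumed. I raise, shift 9 mm inward and press.

Request:
servo_tool --pt "0 0 -6 0" --pt "0 0 -6 0" --pt "0 -5 0 0" --pt "0 -4 0 0" --pt "0 0 4 0" --pt "0 0 2 0" --pt "0 0 1 0" --pt "0 0 1 0"

```text
time: 19.4
tool_pos: [478.2, -100.8, 99.8]
tool_rot: [[0.939, -0.344, -0.0], [-0.344, -0.939, -0.0], [-0.0, 0.0, -1.0]]
force: [1.0, -1.5, 0.6]
gripper_width: 0.9
```

Request:
servo_tool --pt "0 0 1 0" --pt "0 0 1 0" --pt "0 0 1 0" --pt "0 0 1 0" --pt "0 0 1 0" --pt "0 0 1 0" --pt "0 0 0 0" --pt "0 0 0 0"

```text
time: 20.4
tool_pos: [478.4, -101.8, 95.1]
tool_rot: [[0.939, -0.343, 0.0], [-0.343, -0.939, -0.002], [0.001, 0.001, -1.0]]
force: [-3.4, -6.7, 10.4]
gripper_width: 0.8
```

Request:
servo_tool --pt "0 0 1.5 0" --pt "0 0 1.5 0" --pt "0 0 1.5 0" --pt "0 0 1.5 0" --pt "0 0 1 0" --pt "0 0 0 0" --pt "0 0 0 0" --pt "0 0 0 0"

```text
time: 21.4
tool_pos: [477.2, -103.6, 87.4]
tool_rot: [[0.939, -0.343, -0.002], [-0.343, -0.939, -0.004], [-0.001, 0.005, -1.0]]
force: [-0.6, -17.8, 4.8]
gripper_width: 0.5
```

Request:
servo_tool --pt "0 2 -2 0" --pt "0 2 -4 0" --pt "0 2 -10 0" --pt "0 0 -20 0" --pt "0 0 -20 0" --pt "0 10 -20 0" --pt "0 30 -10 0" --pt "0 40 0 0" --gripper 87

```text
time: 22.4
tool_pos: [449.3, -181.8, 174.0]
tool_rot: [[0.94, -0.342, 0.002], [-0.342, -0.94, -0.0], [0.002, -0.001, -1.0]]
force: [0.5, -0.5, -0.3]
gripper_width: 74.8
```

```bash
python3 - <<'E'
from wf import *
b=np.array([260,175]);f=grab('side','q',(260,175,370,265),5);yaw=-.345
h=np.array([-np.sin(yaw),np.cos(yaw),0]);c0=np.array([486.,-81,50.])
o=manip.get_obs();print(o['time'],np.round(o['tool_pos'],1),np.round(o['force'],1))
g=f.copy();t=.785;a=0
draw(g,'side',wire(yaw,t,c0),(0,0,255),b,5)
cv2.imwrite('pics/q2.png',cv2.resize(np.hstack([f,g]),None,fx=.72,fy=.72))
E
```

```text
22.45 [ 447.1 -184.5  173.3] [-2.  -2.7 -0.9]
```

View pics/q2.png

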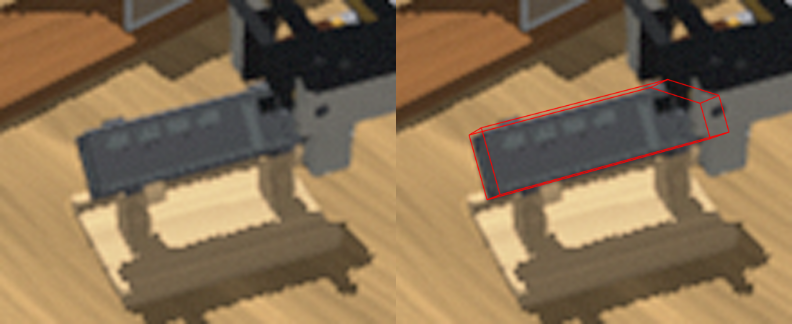

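The left view shows the shell seated. Its windowed right flank faces the camera from (80,135) to (290,150) and matches the 45° wireframe within a couple of pixels. Next I pinch across its lower and upper side edges, with roof leaning +y, to lift it.

Request:
servo_tool --pt "1 -38 0 0" --pt "1 -38 0 0" --pt "1 -37 0 0" --pt "0 0 0 0" --pt "0 0 20 0" --pt "0 0 20 0" --pt "0 0 20 0" --pt "0 0 20 0" --gripper 87

```text
time: 23.45
tool_pos: [490.0, -76.9, 92.3]
tool_rot: [[0.939, -0.344, -0.0], [-0.344, -0.939, 0.0], [-0.0, 0.0, -1.0]]
force: [0.1, 1.1, -0.6]
gripper_width: 86.7
```

Request:
servo_tool --pt "0 0 10 0" --pt "0 0 10 0" --pt "0 0 8 0" --pt "0 0 3 0" --pt "0 0 0 0" --pt "0 0 0 0" --pt "0 0 0 0" --pt "0 0 0 0"

```text
time: 24.45
tool_pos: [490.5, -76.3, 62.2]
tool_rot: [[0.939, -0.344, 0.0], [-0.344, -0.939, 0.0], [0.0, -0.0, -1.0]]
force: [-0.5, -0.1, 0.3]
gripper_width: 87.1
```

Request:
servo_tool --pt "0 3 0 0" --pt "0 0 0 0" --pt "0 0 0 0" --pt "0 0 0 0" --pt "0 0 0 0" --pt "0 0 0 0" --pt "0 0 0 0" --pt "0 0 0 0" --gripper 45

```text
time: 25.45
tool_pos: [488.9, -80.0, 62.0]
tool_rot: [[0.939, -0.343, -0.001], [-0.343, -0.939, -0.001], [-0.001, 0.001, -1.0]]
force: [-1.1, -5.2, 1.7]
gripper_width: 51.3
```

Request:
servo_tool --pt "0 0 0 0" --pt "0 0 0 0" --pt "0 0 0 0" --pt "0 0 -1 0" --pt "0 0 -1 0" --pt "0 0 -1 0" --pt "0 0 -1 0" --pt "0 0 0 0" --gripper 30

```text
time: 26.45
tool_pos: [489.5, -79.1, 66.1]
tool_rot: [[0.939, -0.344, 0.0], [-0.344, -0.939, 0.0], [0.0, -0.0, -1.0]]
force: [0.2, 0.8, 0.1]
gripper_width: 51.3
```

```bash
python3 - <<'E'
from plan import *
plan([(489.5,-79,135,-.344,4),(484,141,120,-.025,7),(484,141,45,-.025,5)],(489.5,-79,66,-.344))
E
```

```text
[[0.0, -0.0, -17.2, -0.0], [0.0, -0.0, -17.2, -0.0], [0.0, -0.0, -17.2, -0.0], [0.0, -0.0, -17.2, -0.0], [-11.3, -29.3, 2.1, -0.046], [-10.0, -29.8, 2.1, -0.046], [-8.6, -30.2, 2.1, -0.046], [-7.2, -30.6, 2.1, -0.046]]
[[-5.8, -30.9, 2.1, -0.046], [-4.4, -31.1, 2.1, -0.046], [-3.0, -31.3, 2.1, -0.046], [0.0, -0.0, 15.0, -0.0], [0.0, -0.0, 15.0, -0.0], [0.0, -0.0, 15.0, -0.0], [0.0, -0.0, 15.0, -0.0], [0.0, -0.0, 15.0, -0.0]]
```

Request:
servo_tool --pt "0 0 -17 0" --pt "0 0 -17 0" --pt "0 0 -17 0" --pt "0 0 -17 0" --pt "-11.3 -29.3 2 -0.046" --pt "-10 -29.8 2 -0.046" --pt "-8.6 -30.2 2 -0.046" --pt "-7.2 -30.6 2 -0.046"

```text
time: 27.45
tool_pos: [486.9, 47.5, 125.9]
tool_rot: [[0.986, -0.165, 0.0], [-0.165, -0.986, 0.0], [0.0, -0.0, -1.0]]
force: [0.1, -0.2, -1.4]
gripper_width: 51.3
```

Request:
servo_tool --pt "-5.8 -31 2 -0.046" --pt "-4.4 -31 2 -0.046" --pt "-3 -31.3 2 -0.046" --pt "0 0 15 0" --pt "0 0 15 0" --pt "0 0 15 0" --pt "0 0 15 0" --pt "0 0 14 0"

```text
time: 28.45
tool_pos: [485.2, 140.2, 44.8]
tool_rot: [[1.0, -0.029, -0.0], [-0.029, -1.0, -0.0], [-0.0, 0.0, -1.0]]
force: [-0.7, 0.3, -1.0]
gripper_width: 51.0
```

```bash
python3 - <<'E'
from h import *
o=manip.get_obs();print(o['time'],np.round(o['tool_pos'],1),o['gripper_width'],np.round(o['force'],1))
grab('side','land',(220,120,380,240),5)
E
```

```text
28.45 [485.2 140.2  44.8] 51.01467093021407 [-0.7  0.3 -1. ]
```

View pics/land.png

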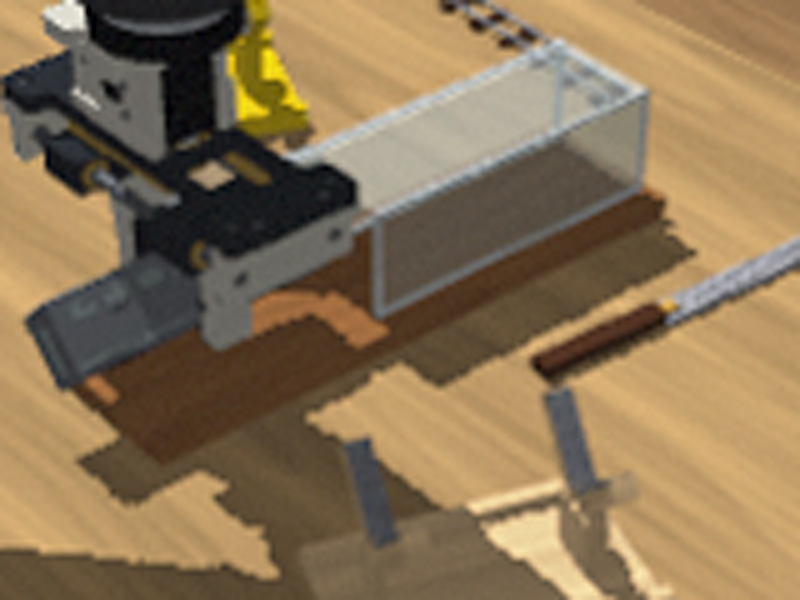

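```bash
python3 - <<'E'
from wf import *
yaw=-.027;h=np.array([-np.sin(yaw),np.cos(yaw),0]);p=np.array([485.2,140.2,44.8])
for th in(33,45,69):
    r=np.radians(th);t=np.pi/2-r
    # bottom edge offset so extreme edges are centred on the TCP
    off=(34*np.cos(r)-42*np.sin(r))/2
    W=wire(yaw,t,p+off*h+[0,0,-7])
    q=(proj('side',[W[0][0],W[0][1],W[1][1],W[1][0]])-[220,120])*5
    print(th,'FL,RL,RR,FR',q.round().astype(int).tolist())
f=cv2.imread('pics/land.png')[230:420,0:240];cv2.imwrite('pics/landz.png',cv2.resize(f,None,fx=3.2,fy=3.2))
E
```

```text
33 FL,RL,RR,FR [[54, 375], [22, 297], [51, 292], [84, 372]]
45 FL,RL,RR,FR [[61, 380], [21, 305], [44, 287], [85, 364]]
69 FL,RL,RR,FR [[73, 390], [26, 330], [33, 289], [82, 350]]
```

View pics/landz.png

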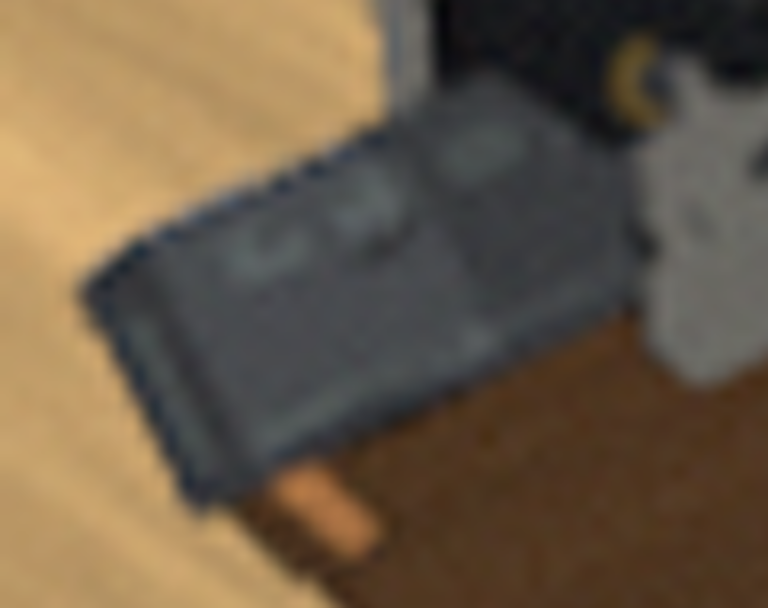

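The zoomed tail corners (land-crop pixels RL (27,324), FL (62,386), RR (47,305), FR (77,377)) put the roof lean at about 33–45°, roof towards the hinge side. I set the lower edge on the landing, then tip the shell onto its floor with the finger on that side.

Request:
servo_tool --pt "0 0 6 0" --pt "0 0 5 0" --pt "0 0 3 0" --pt "0 0 1.5 0" --pt "0 0 1.5 0" --pt "0 0 0 0" --pt "0 0 0 0" --pt "0 0 0 0"

```text
time: 29.5
tool_pos: [485.3, 140.8, 29.1]
tool_rot: [[1.0, -0.029, 0.0], [-0.029, -1.0, 0.0], [0.0, -0.0, -1.0]]
force: [0.5, 0.2, -0.8]
gripper_width: 51.3
```

Request:
servo_tool --pt "0 0 1 0" --pt "0 0 1 0" --pt "0 0 1 0" --pt "0 0 0 0" --pt "0 0 0 0" --pt "0 0 0 0" --pt "0 0 0 0" --pt "0 0 0 0"

```text
time: 30.5
tool_pos: [485.3, 140.8, 26.6]
tool_rot: [[1.0, -0.028, 0.0], [-0.028, -1.0, 0.0], [0.0, -0.0, -1.0]]
force: [-3.2, -0.1, 7.7]
gripper_width: 51.2
```

Request:
servo_tool --pt "0 0 0 0" --pt "0 0 0 0" --pt "0 2 0 0" --pt "0 2 0 0" --pt "0 2 0 0" --pt "0 2 0 0" --pt "0 2 0 0" --pt "0 0 0 0" --gripper 58

```text
time: 31.5
tool_pos: [484.9, 130.6, 26.0]
tool_rot: [[1.0, -0.029, -0.0], [-0.029, -1.0, -0.0], [-0.0, 0.0, -1.0]]
force: [-0.4, 0.3, -0.3]
gripper_width: 57.9
```

Request:
servo_tool --pt "0 1 0 0" --pt "0 1 0 0" --pt "0 1 0 0" --pt "0 1 0 0" --pt "0 0 0 0" --pt "0 0 0 0" --pt "0 0 0 0" --pt "0 0 0 0"

```text
time: 32.5
tool_pos: [484.8, 126.8, 26.0]
tool_rot: [[1.0, -0.029, -0.0], [-0.029, -1.0, -0.0], [-0.0, 0.0, -1.0]]
force: [-0.1, 0.3, -0.3]
gripper_width: 58.3
```

Request:
servo_tool --pt "0 0 0 0" --pt "0 0 0 0" --pt "0 0 0 0" --pt "0 0 0 0" --pt "0 0 0 0" --pt "0 0 0 0" --pt "0 0 0 0" --pt "0 0 0 0" --gripper 25

```text
time: 33.5
tool_pos: [484.8, 126.7, 26.0]
tool_rot: [[1.0, -0.029, -0.0], [-0.029, -1.0, -0.0], [-0.0, 0.0, -1.0]]
force: [-0.5, -1.2, 1.4]
gripper_width: 34.0
```

Width 34.0 mm: it is on its floor with both flanks gripped. Now I move it so the nose goes inside the doorway, and set it down.

Request:
servo_tool --pt "0 -2 -1.5 0" --pt "5 -2 -0.5 0" --pt "6 -2 0 0" --pt "7 0 0 0" --pt "7 0 0 0" --pt "6 0 0 0" --pt "0 0 1 0" --pt "0 0 1 0"

```text
time: 34.5
tool_pos: [515.8, 131.7, 25.9]
tool_rot: [[1.0, -0.029, -0.0], [-0.029, -1.0, -0.0], [-0.0, 0.0, -1.0]]
force: [-3.5, -1.2, 10.9]
gripper_width: 34.1
```

Request:
servo_tool --pt "0 0 0 0" --pt "0 0 0 0" --pt "0 0 0 0" --pt "0 0 0 0" --pt "0 0 0 0" --pt "0 0 0 0" --pt "0 0 0 0" --pt "0 0 0 0" --gripper 60

```text
time: 35.5
tool_pos: [516.0, 131.9, 26.0]
tool_rot: [[1.0, -0.029, -0.0], [-0.029, -1.0, -0.0], [-0.0, 0.0, -1.0]]
force: [-0.7, 0.5, 0.8]
gripper_width: 60.1
```

Let go upright on the landing. Next: up, back behind the tail, close the fingers and come down.

Request:
servo_tool --pt "0 0 -10 0" --pt "0 0 -20 0" --pt "0 0 -20 0" --pt "0 0 -20 0" --pt "-34 0 0 0" --pt "-34 0 0 0" --pt "-34.5 0 0 0" --pt "0 0 0 0"

```text
time: 36.5
tool_pos: [411.8, 134.5, 96.8]
tool_rot: [[1.0, -0.028, 0.0], [-0.028, -1.0, 0.001], [0.0, -0.001, -1.0]]
force: [0.5, 0.2, -0.3]
gripper_width: 59.7
```

```bash
python3 - <<'E'
from fit import *
from scipy.optimize import minimize
o=manip.get_obs();print(o['time'],np.round(o['tool_pos'],1))
f=grab('side','chk');g=grab('top','chkt')
SHU=[[a,b,c] for a,c in((-77.5,0),(-77.5,42),(47.5,42),(77.5,24),(77.5,0)) for b in(-17,17)]
import fit; fit.SH[:]=SHU
q0=np.array([516.,132,-.029])
for n,im in(('side',f),('top',g)):
    fit.shellfit({n:im},q0)
E
```

```text
36.5 [411.8 134.5  96.8]
shell [ 5.25081e+02  1.47223e+02 -3.60000e-02] 1-IoU sum 0.418
shell [ 5.29552e+02  1.34557e+02 -3.00000e-02] 1-IoU sum 0.569
```

Request:
servo_tool --pt "0 0 0 0" --pt "0 0 0 0" --pt "0 0 10 0" --pt "0 0 16 0" --pt "0 0 16 0" --pt "0 0 14 0" --pt "0 0 9 0" --pt "0 0 0 0" --gripper 0

```text
time: 37.6
tool_pos: [413.1, 134.3, 30.1]
tool_rot: [[1.0, -0.029, -0.001], [-0.029, -1.0, -0.001], [-0.001, 0.001, -1.0]]
force: [0.5, 0.5, 0.2]
gripper_width: 0.2
```

```bash
python3 - <<'E'
from fit import *
o=manip.get_obs();print(o['time'],np.round(o['tool_pos'],1),np.round(o['force'],2))
E
```

```text
37.6 [413.1 134.3  30.1] [0.46 0.53 0.16]
```

Request:
servo_tool --pt "8 0 0 0" --pt "13 0 0 0" --pt "14 0 0 0" --pt "14 0 0 0" --pt "14 0 0 0" --pt "13 0 0 0" --pt "8 0 0 0" --pt "4 0 0 0"

```text
time: 38.6
tool_pos: [501.8, 132.2, 30.8]
tool_rot: [[1.0, -0.029, -0.0], [-0.029, -1.0, -0.0], [-0.0, 0.0, -1.0]]
force: [-1.4, -0.3, 1.9]
gripper_width: 0.6
```

```bash
python3 - <<'E'
from fit import *
import fit
o=manip.get_obs();print(o['time'],np.round(o['tool_pos'],1),np.round(o['force'],2))
f=grab('side','chk2');g=grab('top','chkt2')
# shell roof/side outline seen through case: report where pixels changed since the empty scene in the case area
a=cv2.imread('pics/side0.png');d=cv2.absdiff(a,f).max(2)
q=[578.4,130.5,-.025]
P=proj('side',place(q,[[x,0,15+21] for x in range(-60,190,10)]))
for x,p in zip(range(-60,190,10),P):
    u,v=p.round().astype(int);print(x,int(np.median(d[v-2:v+3,u-2:u+3])),end='; ')
E
```

```text
38.6 [501.8 132.2  30.8] [-1.38 -0.31  1.88]
-60 45; -50 47; -40 64; -30 70; -20 71; -10 71; 0 71; 10 71; 20 54; 30 27; 40 28; 50 28; 60 25; 70 23; 80 21; 90 12; 100 9; 110 9; 120 9; 130 9; 140 9; 150 8; 160 8; 170 10; 180 12;
```

Request:
servo_tool --pt "10 0 0 0" --pt "19 0 0 0" --pt "35 0 0 0" --pt "0 0 0 0" --pt "0 0 0 0" --pt "0 0 0 0" --pt "0 0 0 0" --pt "0 0 0 0"

```text
time: 39.7
tool_pos: [565.3, 130.7, 31.2]
tool_rot: [[1.0, -0.028, 0.0], [-0.028, -1.0, 0.0], [0.0, -0.0, -1.0]]
force: [0.4, -0.0, -0.1]
gripper_width: 0.8
```

```bash
cat > nose.py <<'E'
from fit import *
def prof(f):
    a=cv2.imread('pics/side0.png');d=cv2.absdiff(a,f).max(2);q=[578.4,130.5,-.025];X=list(range(-60,190,10))+[190]
    P=proj('side',place(q,[[x,-5,15+18] for x in X]))
    print([(x,int(np.median(d[v-2:v+3,u-2:u+3]))) for x,(u,v) in zip(X,P.round().astype(int))])
o=manip.get_obs();print(o['time'],np.round(o['tool_pos'],1),np.round(o['force'],2),np.round(o['torque'],2))
prof(grab('side','n%d'%(o['time']*10)))
E
python3 nose.py
```

```text
39.7 [565.3 130.7  31.2] [ 0.35 -0.   -0.07] [-0.03  0.01 -0.01]
[(-60, 70), (-50, 69), (-40, 65), (-30, 33), (-20, 44), (-10, 72), (0, 69), (10, 66), (20, 38), (30, 24), (40, 39), (50, 38), (60, 38), (70, 38), (80, 38), (90, 37), (100, 32), (110, 24), (120, 25), (130, 25), (140, 20), (150, 23), (160, 22), (170, 16), (180, 12), (190, 12)]
```

The change profile along the case reaches x≈165, so the nose is there and the tail about 10 mm inside. Now I work out the door sweep, with closed fingertips above the knob on the outer face.

```bash
python3 - <<'E'
from plan import *
C=lambda a,b,z,n:(578.4+a+.025*b,130.5-.025*a+b,z,-.029,n)
w=[C(-55,1,31,2),C(-55,1,101,3),C(-8,98,101,3),C(-8,98,60,3)]
def arc(th,d=14,r=50):
    return (-r*np.sin(th)-d*np.cos(th),36-r*np.cos(th)+d*np.sin(th))
ths=[2.5,2.3,2.1,1.9,1.7,1.5,1.3,1.1,.9,.7,.5,.3,.15]
w+= [C(*arc(t),60,1) for t in ths]
print([tuple(np.round(arc(t))) for t in ths])
plan(w)
E
```

```text
[(np.float64(-19.0), np.float64(84.0)), (np.float64(-28.0), np.float64(80.0)), (np.float64(-36.0), np.float64(73.0)), (np.float64(-43.0), np.float64(65.0)), (np.float64(-48.0), np.float64(56.0)), (np.float64(-51.0), np.float64(46.0)), (np.float64(-52.0), np.float64(36.0)), (np.float64(-51.0), np.float64(26.0)), (np.float64(-48.0), np.float64(16.0)), (np.float64(-43.0), np.float64(7.0)), (np.float64(-36.0), np.float64(-1.0)), (np.float64(-28.0), np.float64(-8.0)), (np.float64(-21.0), np.float64(-11.0))]
[[-21.0, -0.5, 0.1, 0.0], [-21.0, -0.5, 0.1, 0.0], [0.0, -0.0, -23.3, -0.0], [0.0, -0.0, -23.3, -0.0], [0.0, -0.0, -23.3, -0.0], [15.5, -32.4, -0.0, -0.0], [15.5, -32.4, -0.0, -0.0], [15.5, -32.4, -0.0, -0.0]]
[[0.0, -0.0, 13.7, -0.0], [0.0, -0.0, 13.7, -0.0], [0.0, -0.0, 13.7, -0.0], [-10.7, 13.6, -0.0, -0.0], [-9.2, 4.7, -0.0, -0.0], [-8.1, 6.5, -0.0, -0.0], [-6.7, 7.9, -0.0, -0.0], [-5.0, 9.1, -0.0, -0.0]]
[[-3.0, 9.9, -0.0, -0.0], [-1.0, 10.3, -0.0, -0.0], [1.1, 10.3, -0.0, -0.0], [3.1, 9.9, -0.0, -0.0], [5.0, 9.1, -0.0, -0.0], [6.7, 7.9, -0.0, -0.0], [8.1, 6.4, -0.0, -0.0], [6.9, 3.7, -0.0, -0.0]]
```

```bash
python3 - <<'E'
from h import *
import glob
a=cv2.imread('pics/side0.png')[146:174,246:260]
for n in sorted(glob.glob('pics/n3*_raw.png'))+['pics/chk2_raw.png','pics/chk_raw.png']:
    r=cv2.matchTemplate(cv2.imread(n)[130:190,225:300],a,cv2.TM_CCOEFF_NORMED);_,m,_,l=cv2.minMaxLoc(r);print(n,round(m,3),l[0]+225-246,l[1]+130-146)
E
```

```text
pics/n397_raw.png 0.992 0 0
pics/chk2_raw.png 0.53 7 12
pics/chk_raw.png 0.624 -16 12
```

Request:
servo_tool --pt "-21 -0.5 0 0" --pt "-21 -0.5 0 0" --pt "0 0 -23.5 0" --pt "0 0 -23.5 0" --pt "0 0 -23 0" --pt "15.5 -32.4 0 0" --pt "15.5 -32.4 0 0" --pt "15.5 -32.4 0 0"

```text
time: 40.75
tool_pos: [573.2, 229.4, 101.3]
tool_rot: [[1.0, -0.029, 0.0], [-0.029, -1.0, 0.0], [0.0, -0.0, -1.0]]
force: [0.2, 0.2, 1.1]
gripper_width: 0.8
```

The door hasn't moved (match 0.992 at zero shift). Down and sweep.

Request:
servo_tool --pt "0 0 14 0" --pt "0 0 14 0" --pt "0 0 13 0" --pt "-10.7 13.6 0 0" --pt "-9 4.7 0 0" --pt "-8 6.5 0 0" --pt "-6.7 8 0 0" --pt "-5 9 0 0"

```text
time: 41.75
tool_pos: [531.9, 187.5, 60.4]
tool_rot: [[1.0, -0.028, 0.001], [-0.028, -1.0, 0.001], [0.001, -0.001, -1.0]]
force: [-0.1, 0.8, -0.7]
gripper_width: 0.6
```

Request:
servo_tool --pt "-3 10 0 0" --pt "-1 10.3 0 0" --pt "1 10.3 0 0" --pt "3 10 0 0" --pt "5 9 0 0" --pt "6.7 8 0 0" --pt "8 6.4 0 0" --pt "7 3.7 0 0"

```text
time: 42.75
tool_pos: [557.6, 118.9, 59.9]
tool_rot: [[1.0, -0.029, -0.0], [-0.029, -1.0, -0.0], [-0.0, 0.0, -1.0]]
force: [-0.6, 1.3, 0.2]
gripper_width: 0.3
```

```bash
python3 nose.py
```

```text
42.75 [557.6 118.9  59.9] [-0.57  1.33  0.17] [0.09 0.09 0.01]
[(-60, 12), (-50, 12), (-40, 13), (-30, 51), (-20, 50), (-10, 39), (0, 78), (10, 79), (20, 19), (30, 24), (40, 28), (50, 29), (60, 29), (70, 27), (80, 30), (90, 29), (100, 27), (110, 25), (120, 25), (130, 23), (140, 21), (150, 23), (160, 22), (170, 18), (180, 11), (190, 11)]
```

Request:
servo_tool --pt "2 0 0 0" --pt "2 0 0 0" --pt "1.5 0 0 0" --pt "1 0 0 0" --pt "1 0 0 0" --pt "0.5 0 0 0" --pt "0.5 0 0 0" --pt "0 0 0 0"

```text
time: 43.8
tool_pos: [564.9, 119.1, 59.9]
tool_rot: [[1.0, -0.029, -0.001], [-0.029, -1.0, -0.0], [-0.001, 0.0, -1.0]]
force: [-4.5, 1.1, 2.5]
gripper_width: 0.1
```

Request:
servo_tool --pt "0.7 0 0 0" --pt "0.7 0 0 0" --pt "0 0 0 0" --pt "0 0 0 0" --pt "0 0 0 0" --pt "0 0 0 0" --pt "0 0 0 0" --pt "0 0 0 0"

```text
time: 44.8
tool_pos: [565.1, 119.0, 59.8]
tool_rot: [[1.0, -0.029, -0.003], [-0.029, -1.0, -0.0], [-0.003, 0.001, -1.0]]
force: [-8.6, 3.5, 5.2]
gripper_width: 0.7
```

Request:
servo_tool --pt "-3 0 0 0" --pt "-10 0 0 0" --pt "-40 0 0 0" --pt "-40 0 -10 0" --pt "0 0 -40 0" --pt "0 0 -40 0" --pt "0 40 -20 0" --pt "0 40 0 0"

```text
time: 45.8
tool_pos: [472.4, 41.6, 172.0]
tool_rot: [[1.0, -0.027, 0.004], [-0.027, -1.0, 0.002], [0.004, -0.002, -1.0]]
force: [0.0, -0.3, -0.9]
gripper_width: 0.7
```

```bash
python3 nose.py; python3 - <<'E'
from fit import *
import glob
f=grab('side','end');a=cv2.imread('pics/side0.png');d=cv2.absdiff(a,f).max(2)
g=cv2.cvtColor(f,cv2.COLOR_BGR2GRAY).astype(float);ga=cv2.cvtColor(a,cv2.COLOR_BGR2GRAY).astype(float)
q=[578.4,130.5,-.025]
# edge strip search: brightness change along a line at mid height z 75, sweeping door angle with free edge r=71
R=[]
for th in np.arange(-.05,2.6,.05):
    P=proj('side',place(q,[[-70*np.sin(th),36-70*np.cos(th),z] for z in range(22,78,2)])).round().astype(int)
    R.append((round(th,2),round(float(np.mean([g[v,u]-ga[v,u] for u,v in P])))))
print(R)
# nose end: fine profile of change on right flank (y=-17, z=15+12 and 15+35)
for z,y in((27,-17),(48,-17),(57,0)):
    X=np.arange(-30,191,5);P=proj('side',place(q,[[x,y,z] for x in X])).round().astype(int);print(z,[(int(x),int(g[v,u]-ga[v,u])) for x,(u,v) in zip(X,P)])
E
```

```text
45.8 [472.4  41.6 172. ] [ 0.01 -0.32 -0.86] [-0.05 -0.09 -0.  ]
[(-60, 12), (-50, 11), (-40, 13), (-30, 52), (-20, 50), (-10, 37), (0, 64), (10, 84), (20, 53), (30, 23), (40, 27), (50, 25), (60, 26), (70, 25), (80, 27), (90, 25), (100, 26), (110, 24), (120, 24), (130, 24), (140, 23), (150, 23), (160, 23), (170, 15), (180, 11), (190, 11)]
[(np.float64(-0.05), 7), (np.float64(0.0), 15), (np.float64(0.05), 40), (np.float64(0.1), 56), (np.float64(0.15), 35), (np.float64(0.2), 36), (np.float64(0.25), 33), (np.float64(0.3), 22), (np.float64(0.35), 16), (np.float64(0.4), 15), (np.float64(0.45), 21), (np.float64(0.5), 20), (np.float64(0.55), 22), (np.float64(0.6), 24), (np.float64(0.65), 25), (np.float64(0.7), 31), (np.float64(0.75), 33), (np.float64(0.8), 30), (np.float64(0.85), 32), (np.float64(0.9), 32), (np.float64(0.95), 30), (np.float64(1.0), 29), (np.float64(1.05), 28), (np.float64(1.1), 26), (np.float64(1.15), 27), (np.float64(1.2), 25), (np.float64(1.25), 22), (np.float64(1.3), 22), (np.float64(1.35), 24), (np.float64(1.4), 22), (np.float64(1.45), 20), (np.float64(1.5), 20), (np.fl
[... 1192 characters left out ...]
, 10), (100, 7), (105, 9), (110, 7), (115, 9), (120, 1), (125, -12), (130, -8), (135, 4), (140, 9), (145, 5), (150, -7), (155, 3), (160, 9), (165, 11), (170, 10), (175, 14), (180, 10), (185, 11), (190, 8)]
57 [(-30, 6), (-25, 13), (-20, 7), (-15, 13), (-10, 13), (-5, 7), (0, -32), (5, -23), (10, -31), (15, -25), (20, 20), (25, -25), (30, -23), (35, -18), (40, -31), (45, -8), (50, -21), (55, -17), (60, -9), (65, -23), (70, -30), (75, -20), (80, -27), (85, -24), (90, -15), (95, -27), (100, -34), (105, -24), (110, -22), (115, -31), (120, -23), (125, -25), (130, -15), (135, -33), (140, 1), (145, 7), (150, 12), (155, 12), (160, 15), (165, 12), (170, 15), (175, 12), (180, 10), (185, 12), (190, 6)]
```

The stop was stiff (8.6 N with only 0.2 mm of travel), but the edge-brightness peak near 0.1 rad leaves doubt. I measure the strip positions numerically in both views.

```bash
python3 - <<'E'
from fit import *
q=[578.4,130.5,-.025]
for n,zs in(('side',(30,48,66,79)),('top',(79,))):
    f=grab(n,'e_'+n).astype(int).sum(2)//3;a=cv2.imread(f'pics/{n}0.png').astype(int).sum(2)//3
    for z in zs:
        P={k:proj(n,place(q,[[-72*np.sin(t)-2*np.cos(t)*o,36-72*np.cos(t),z]]))[0].round(1) for k,t,o in(('0',0,0),('0out',0,1),('.1',.1,0),('.2',.2,0))}
        u,v=P['0'].round().astype(int)
        print(n,z,{k:p.tolist() for k,p in P.items()})
        if n=='side':print(' cols',u-9,'..',u+6,'\n  now',f[v,u-9:u+7].tolist(),'\n  was',a[v,u-9:u+7].tolist())
        else:
            for uu in(u-2,u-6,u-12,u-18):print(' col',uu,'rows',v-4,'..',v+9,f[v-4:v+10,uu].tolist(),'was',a[v-4:v+10,uu].tolist())
E
```

```text
side 30 {'0': [295.6, 179.4], '0out': [295.0, 179.7], '.1': [293.4, 180.4], '.2': [291.0, 181.2]}
 cols 287 .. 302 
  now [72, 64, 76, 76, 75, 88, 107, 112, 115, 93, 74, 74, 83, 91, 102, 105] 
  was [90, 77, 67, 46, 47, 46, 47, 69, 99, 88, 67, 70, 72, 84, 94, 97]
side 48 {'0': [295.5, 173.7], '0out': [294.9, 174.0], '.1': [293.3, 174.7], '.2': [290.9, 175.6]}
 cols 287 .. 302 
  now [85, 95, 100, 92, 83, 89, 106, 113, 110, 92, 78, 80, 82, 79, 80, 81] 
  was [50, 48, 48, 48, 42, 45, 45, 71, 91, 84, 69, 69, 72, 72, 71, 73]
side 66 {'0': [295.5, 168.0], '0out': [294.9, 168.3], '.1': [293.2, 169.0], '.2': [290.8, 169.9]}
 cols 287 .. 302 
  now [79, 80, 85, 88, 79, 95, 112, 110, 109, 91, 82, 88, 91, 88, 85, 77] 
  was [76, 57, 49, 48, 44, 45, 47, 71, 92, 83, 70, 71, 70, 71, 71, 69]
side 79 {'0': [295.4, 163.8], '0out': [294.8, 164.1], '.1': [293.2, 164.8], '.2': [290.7, 165.6]}
 cols 286 .. 301 
  now [108, 73, 79, 81, 77, 77, 90, 103, 106, 102, 88, 75, 79, 77, 80, 80] 
  was [116, 107, 97, 92, 105, 117, 124, 130, 116, 97, 84, 71, 68, 69, 68, 72]
top 79 {'0': [268.2, 183.6], '0out': [268.2, 184.2], '.1': [268.1, 185.9], '.2': [267.6, 188.3]}
 col 266 rows 180 .. 193 [65, 59, 60, 58, 39, 37, 44, 52, 62, 66, 45, 41, 40, 42] was [110, 110, 106, 92, 58, 45, 43, 68, 73, 77, 72, 74, 75, 73]
 col 262 rows 180 .. 193 [60, 58, 61, 44, 44, 37, 42, 39, 40, 38, 38, 41, 42, 45] was [85, 90, 85, 69, 43, 33, 47, 66, 72, 72, 72, 70, 68, 70]
 col 256 rows 180 .. 193 [72, 63, 62, 59, 46, 39, 39, 41, 36, 44, 45, 44, 43, 44] was [89, 87, 86, 63, 37, 32, 36, 34, 37, 46, 58, 60, 62, 67]
 col 250 rows 180 .. 193 [101, 91, 65, 61, 63, 62, 46, 44, 43, 73, 62, 65, 45, 42] was [89, 86, 82, 51, 30, 34, 31, 30, 32, 28, 31, 32, 28, 37]
```

The door strip (cols 292–294) sits right against the case-frame strip (295), which fits a shut door. To be sure, I push once more near the free edge.

Request:
servo_tool --pt "16 -15 0 0" --pt "16 -15 0 0" --pt "16 -15 0 0" --pt "15 -17 20 0" --pt "0 0 30 0" --pt "0 0 30 0" --pt "0 0 20 0" --pt "0 0 10 0"

```text
time: 47.0
tool_pos: [536.4, 102.6, 58.3]
tool_rot: [[1.0, -0.028, -0.002], [-0.028, -1.0, -0.001], [-0.002, 0.001, -1.0]]
force: [-0.9, -0.2, 0.8]
gripper_width: 0.8
```

Request:
servo_tool --pt "8 0 0 0" --pt "8 0 0 0" --pt "5 0 0 0" --pt "2 0 0 0" --pt "1 0 0 0" --pt "1 0 0 0" --pt "1 0 0 0" --pt "0 0 0 0"

```text
time: 48.0
tool_pos: [562.3, 101.2, 60.0]
tool_rot: [[1.0, -0.029, -0.0], [-0.029, -1.0, -0.0], [-0.0, 0.0, -1.0]]
force: [-0.4, 0.6, -0.1]
gripper_width: 0.0
```

Request:
servo_tool --pt "1 0 0 0" --pt "1 0 0 0" --pt "0.7 0 0 0" --pt "0.7 0 0 0" --pt "0.6 0 0 0" --pt "0.5 0 0 0" --pt "0 0 0 0" --pt "0 0 0 0"

```text
time: 49.0
tool_pos: [564.7, 100.9, 59.7]
tool_rot: [[1.0, -0.029, -0.003], [-0.029, -1.0, -0.001], [-0.003, 0.001, -1.0]]
force: [-10.2, 4.0, 6.8]
gripper_width: 0.4
```

The stop is at the same case x (−13.0) at r≈48 and r≈65, so the door lies in the doorway plane. I retract and hand in.

Request:
servo_tool --pt "-3 0 0 0" --pt "-10 0 0 0" --pt "-40 0 0 0" --pt "-40 0 -10 0" --pt "0 0 -40 0" --pt "0 0 -40 0" --pt "0 0 0 0" --pt "0 0 0 0"

```text
time: 50.0
tool_pos: [473.4, 103.6, 149.7]
tool_rot: [[1.0, -0.029, 0.0], [-0.029, -1.0, 0.0], [0.0, -0.0, -1.0]]
force: [0.3, -0.2, -1.4]
gripper_width: 0.6
```

```bash
python3 - <<'E'
from fit import *
f=grab('side','fin').astype(int).sum(2)//3
print([f[v,287:300].tolist() for v in(179,174,168)])
o=manip.get_obs();print(o['time'],np.round(o['tool_pos'],1),np.round(o['force'],1),np.abs(o['qd']).max())
print(manip.finish_job())
E
```

```text
[[70, 62, 77, 79, 77, 88, 106, 109, 112, 95, 75, 73, 83], [79, 93, 102, 98, 84, 89, 107, 109, 109, 93, 76, 78, 79], [77, 82, 85, 87, 77, 95, 110, 111, 108, 91, 82, 85, 87]]
50.05 [473.1 103.4 149.2] [-0.5 -0.7 -0.2] 0.014048278451603283
the job is handed in; nothing more can be done
None
```

I handed the job in at about 50 s, with the shell inside the case and the door shut; no verdict is reported.

**What I did**
- **Cradle:** I gripped the shell roof-and-floor (42.0 mm) and let it go in the V. Friction jammed it at about 0.2 rad of roll. I pressed it home with closed fingertips, and a wireframe check then showed it seated at 45°.
- **Landing:** I lifted it by its two side edges, tipped it onto its floor on the landing and regripped the flanks. The opening read 34.0 mm, which only fits an upright shell. I then let go with the nose inside the doorway.
- **Case:** I pushed it in by the tail, letting it slide the last stretch because the fingers cannot pass under the case roof. Then I swung the door shut.

**Last checks**
- **Door:** it stopped stiffly (9–10 N) at the same depth at two radii, so it lies in the doorway plane. A rougher brightness scan had suggested about 0.1 rad, but the edge-strip positions fit a shut door.
- **Shell position:** side-view image differences put the nose at about 165 mm and the tail 10–15 mm inside. One noisy profile looked dark up to the doorway plane, probably the door itself. Silhouette fits of the shell on the landing failed because the gripper blocked the view.
- **Not checked:** I did not measure the dish, file and gauge afterwards. No move went near any of them at bench height.

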